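Refit the stove knob and hold it pressed in

TASK

Pick up the loose black knob and push it fully home on the bare valve spindle of the blue camping stove, turning it first so that the flat in its bore meets the flat of the D-shaped spindle. Then press the knob down until the sprung spindle is fully in, as when lighting the burner, and finish like that: still gripping the knob and keeping it pressed down. Leave the other things on the table where they are.

Things in the scene. Friction and masses are not known exactly. Their poses are not given: they have to be found in the camera images.
- knob: Loose black stove knob, 36 mm tall, on its skirt (50 mm wide, 7 mm high), bore down, left or right of the stove. On it a grip bar 22 mm wide along y, sides flat from x=-22 to +14 mm, then a pointed nose with a white line on top. Origin: centre of its underside, on the bore axis; x to the nose. D bore, 13.6 mm wide, flat 2 mm from the axis on the nose side, full from 6 mm up, closed 18 mm up.
- knob_pointer (a point): Tip of the knob's pointed nose, 25 mm from the axis along the knob's x, 27 mm above its underside. Same axes as the knob. The knob weighs 30 to 65 g and slides over the spindle with about 0.8 mm play all round; the mouth of its bore is flared by 2.3 mm all round. It does not click or stick.
- stove: Blue enamelled one-burner camping stove, fixed, 240 x 300 mm. Origin: centre of its underside; x to its back, y left. Burner at y=+50 mm, its pan arms' tops 109 mm above the table. Front right: a flat deck 72 mm up, with the bare valve spindle at x=-78, y=-103 mm. Behind the deck, from x=-30 mm back, the half-round cartridge lid, 82 mm wide, top 111 mm up.
- spindle_top (a point): Centre of the top of the bare upright D-shaped valve spindle: 12 mm diameter, flat 1.2 mm from the axis, top 26 mm above the deck, 98 mm above the table unpressed; last 2 mm slimmer by 1.2 mm all round. x points out of the flat: the knob's nose must point this way (about 0.13 rad play). The angle varies; it turns with some drag (0.03 N m). Knob home: its underside 18 mm below this point.
- spindle (a joint): How far the spindle is pressed down, m: 0 released, 0.005 fully in at a solid stop. Its spring needs 5 N to start moving and 9 N at the stop, and lifts it again when let go. The knob still clears the deck by 3 mm when fully in.
- small_cup: Bystander: small titanium cup, 72 mm across, 78 mm high, wire handle folded out to its +y; stands on the other side of the stove from the knob. Origin: centre of its underside, z up.
- large_cup: Bystander: large titanium cup, 88 mm across, 92 mm high, left of the stove towards the back. Origin: centre of its underside, z up.
- bowl: Bystander: heavy white ceramic bowl, 150 mm across, 62 mm high, right of the stove towards the back. Origin: centre of its underside, z up.
- tongs: Bystander: steel tongs lying flat at the far left, about 240 mm long, 22 mm high. Origin: on the table, midway along them; x to their tips.
- cartridge: Bystander: standing white gas cartridge with red cap, 67 mm across, 186 mm high, right of the stove at the back. Origin: centre of its underside, z up.
- screwdriver: Bystander: screwdriver, 170 mm long, lying on the table in front of the stove on its right, below 35 mm high. Origin on the table near its middle.
Not all that is in view belongs to the job. There is more than one size of the knob; the one meant has the size given above.

How it is judged:
By the outcome, as a careful person would: the job done as asked, in the order asked, and still so for the second after the job is handed in, while the arm keeps its last pose, push and grip.
It also fails if it takes over 38 s, if anything falls off the work surface, if the arm or the gripper's body presses on something with over 40 N, if the wrist force passes 120 N, or if a joint passes its speed limit or range.

ROBOT

A 6-joint arm with a two-finger parallel gripper is mounted at the origin on the work surface. World frame = base frame: x ahead of the robot, y to its left, z up, the work surface at z = 0. Lengths are in m, angles in rad, forces in N, time in s.
With the tool pointing down it reaches from about 0.325 to 0.775 m from the base axis. Payload 5.5 kg.
Tool frame: the origin (TCP) lies midway between the tips of the shut fingers; the grasp point (between the pads) lies 19 mm behind it (ctrl.grip_depth is the z of the grasp point in the tool frame, in m); z points along the fingers, y is the line along which they close (so a half turn about z gives the same grasp; the last joint's range is limited). The gripper opens to 88 mm and grips with 3 to 60 N. Pads are 20 mm wide; open, the fingers measure 115 mm over their backs; the gripper's body (75 mm by 178 mm) begins 61 mm behind the grasp point.
Start: joints at [-1.343, 0.091, 1.231, -0, 1.82, -0.057], TCP at [0.169, -0.576, 0.223] pointing down, gripper open.
Joint ranges: [-2.87, 2.87], [-0.86, 2.18], [0.17, 2.46], [-1.51, 4.65], [0.06, 2.69], [-2.65, 2.65]. Speed limits (rad/s): [2.57, 2.57, 3.01, 3.14, 3.14, 3.14].

INTERFACE

Orientations are given as a rotation vector (axis times angle).
In Python, from cell import ctrl gives the robot as it stands.
- The arm moves only by the tool play_rows, never from a script. Its argument "commands" is one flat list of numbers, 7 for each row, row after row: the turn, a rotation vector about the tool's x, y, z in degrees, then the shift along the tool's x, y, z in cm, then the closure, from 0 (fully open) to 1 (shut). In form: [wx, wy, wz, tx, ty, tz, fingers, wx, wy, wz, tx, ty, tz, fingers, ...]. A call has exactly 10 rows; each row is the pose to reach, as a shift and turn from the pose commanded when the call began, along the tool's axes at that moment; what a row does not reach only later rows make up. A row lasts 1/10 s, in which the tool goes at most 50 mm and 8.59 degrees, less where a joint would pass 70% of its speed; a pose out of reach is approached as far as the arm can. A call with a gripper value outside its range is refused whole. The fingers move at their own pace and stop on an object; "newtons" is the grip in N (left out, the last holds). Time passes only in rows, so rows that repeat a pose let the fingers close, or fill a call up. It gives the time, the measured TCP pose, the force, the opening and the grip force at its end, in the units of the state.
- ctrl.get_state(): the state, without advancing time (a new reading comes with each control period).
- ctrl.get_image(name): name is "scene" or "side" or "wrist"; returns the picture (480x640x3 uint8, red, green, blue); there is no depth.
- ctrl.camera_model(name): a dict with "fx", "fy", "cx", "cy" (pixels), "world_from_camera" (4x4, takes a point from camera to world coordinates); the wrist camera has in their place "hand_eye" (4x4, takes a point from camera to tool coordinates, whose origin is the TCP and whose axes are the flange's). Camera axes: x right, y down, z forward; pixel columns grow to the right and rows downward; lengths in m; the calibration is good to about 2 mm. A picture is of the moment at which its call begins: read the wrist's pose just before it. camera_model takes no time and is no camera call.
- ctrl.job_done(): hands the job in; it is judged then, once.
Trained networks look in the newest picture that a camera, given by its name, has taken for a name from the list of things; names that differ only in an ending like _2 or _b are one class to them, and where a whole thing is asked for, a point or a joint stands for the part that bears it (a point fixed in the world has none). Each returns a list of dicts, best first, with "score" (0 to 1); they miss things now and then, are a little off and sometimes report something else, mostly with a low value. They report only what shows in the picture. A call takes as long as a camera call. They do not tell look-alikes from the thing itself.
- ctrl.look_for(camera, name): "location" ([x, y, z] in m, in the coordinates of the camera as it stood for that picture, good to about 4 mm: the middle of the surface that is visible of it).
- ctrl.spot_point(camera, name): "location" ([x, y, z] in m, in the coordinates of the camera as it stood for that picture, good to about 4 mm: a listed point, or the origin of a listed thing).
The state is a dict: "time": time; "joint_pos": joint angles; "joint_vel": joint speeds; "effort": joint torques, N m; "tcp_pos": TCP position; "ee_rot": TCP orientation; "wrist_force": force on the tool from outside, world axes, zero at the start; "moment": the same for the moment, N m; "finger_gap": finger opening in m; "gripper_force": force on a finger pad.
Only numpy, scipy, OpenCV 4.12 (cv2) and the standard library are available. Lean on these libraries where they do the work, as an engineer would, in place of code of your own. Each camera call takes 0.05 s, during which the arm holds its last target. There are 200 camera calls.

## Working session

There is one attempt and no reset: what is moved stays moved. The work goes in short steps, Python scripts to look and compute and a tool call to move; the robot and the scene stay as the last step left them, time stands still between calls to the robot, and variables do not carry over. Pictures are saved under pics/ and viewed, at most 10 in all, crops included, and the job is handed in when it is done.

Besides the shell and the picture viewer there is one more tool, called after "Call:" in YAML: its name, and indented under it one key for each argument. play_rows: Moves the arm, as the interface text tells. Its arguments: {"type":"object","properties":{"commands":{"type":"array","items":{"type":"number"}},"newtons":{"type":"number"}},"required":["commands"]}

```bash
ls; mkdir -p pics; cat > h.py <<'E'
import numpy as np, cv2
from scipy.spatial.transform import Rotation as R
from cell import ctrl
def T(cam,s=None):
    m=ctrl.camera_model(cam)
    if cam!='wrist': return np.array(m['world_from_camera']),m
    s=s or ctrl.get_state(); A=np.eye(4);A[:3,:3]=R.from_rotvec(s['ee_rot']).as_matrix();A[:3,3]=s['tcp_pos']
    return A@np.array(m['hand_eye']),m
def pix(m,p): return [round(m['fx']*p[0]/p[2]+m['cx']),round(m['fy']*p[1]/p[2]+m['cy'])]
def find(cam,name,f='spot_point',Tm=None):
    W,m=Tm or T(cam)
    for d in getattr(ctrl,f)(cam,name):
        p=np.array(d['location']); print(cam,f,name,round(d['score'],2),np.round((W@np.r_[p,1])[:3],4),pix(m,p))
def save(cam,fn,crop=None,k=1):
    tm=T(cam); im=ctrl.get_image(cam)[:,:,::-1]
    o=im if crop is None else cv2.resize(im[crop[1]:crop[3],crop[0]:crop[2]],None,fx=k,fy=k,interpolation=cv2.INTER_CUBIC)
    cv2.imwrite('pics/'+fn,o); return tm
def toplane(tm,u,v,z):
    W,m=tm; d=W[:3,:3]@np.array([(u-m['cx'])/m['fx'],(v-m['cy'])/m['fy'],1]); return W[:3,3]+d*(z-W[2,3])/d[2]
E
python3 - <<'E'
from h import *
for c in ('scene','side'):
    t=save(c,c+'1.png')
    for n in ('knob','knob_pointer','spindle_top','stove','small_cup'): find(c,n,Tm=t)
s=ctrl.get_state();print(s['time'],s['tcp_pos'],s['ee_rot'],ctrl.grip_depth)
E
```

```text
pics
scene spot_point knob 0.9 [ 0.4296 -0.3078  0.0023] [189, 330]
scene spot_point knob 0.75 [ 0.5391 -0.2638 -0.001 ] [239, 347]
scene spot_point knob 0.64 [ 0.3466 -0.3342  0.0031] [155, 317]
scene spot_point knob_pointer 0.95 [ 0.4576 -0.3039  0.0282] [197, 328]
scene spot_point knob_pointer 0.55 [ 0.3567 -0.3185  0.0226] [162, 310]
scene spot_point spindle_top 0.39 [ 0.578  -0.1233  0.0953] [299, 286]
scene spot_point stove 0.68 [ 0.6285 -0.0091  0.002 ] [351, 298]
scene spot_point small_cup 0.63 [0.4567 0.3031 0.0023] [374, 204]
side spot_point knob 0.8 [ 0.5416 -0.2702 -0.0066] [387, 216]
side spot_point knob 0.67 [ 4.380e-01 -3.077e-01  4.000e-04] [426, 220]
side spot_point knob 0.42 [ 0.3487 -0.3318 -0.0014] [459, 228]
side spot_point knob_pointer 0.82 [ 0.5154 -0.2437  0.0349] [391, 212]
side spot_point knob_pointer 0.79 [ 0.4585 -0.3022  0.0248] [419, 212]
side spot_point knob_pointer 0.59 [ 0.3584 -0.3175  0.0192] [454, 223]
side spot_point spindle_top 0.61 [ 0.5835 -0.1299  0.095 ] [348, 205]
side spot_point stove 0.94 [ 0.6327 -0.0042 -0.0024] [305, 251]
side spot_point small_cup 0.62 [ 0.4599  0.3042 -0.0026] [276, 359]
side spot_point small_cup 0.51 [ 0.5812 -0.1276  0.095 ] [348, 205]
0.6 [ 0.1685749  -0.57585514  0.2226828 ] [3.10973862e+00 4.45789114e-01 4.28885418e-05] -0.0187
```

```bash
python3 - <<'E'
import cv2,numpy as np
a=cv2.imread('pics/scene1.png');b=cv2.imread('pics/side1.png')
A=cv2.resize(a[260:380,120:330],(798,456//1),interpolation=cv2.INTER_CUBIC)
B=cv2.resize(b[170:250,330:490],(798,399),interpolation=cv2.INTER_CUBIC)
cv2.imwrite('pics/c1.png',cv2.resize(np.vstack([A,B]),(560,600)))
E
```

```text
(no output)
```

View pics/c1.png

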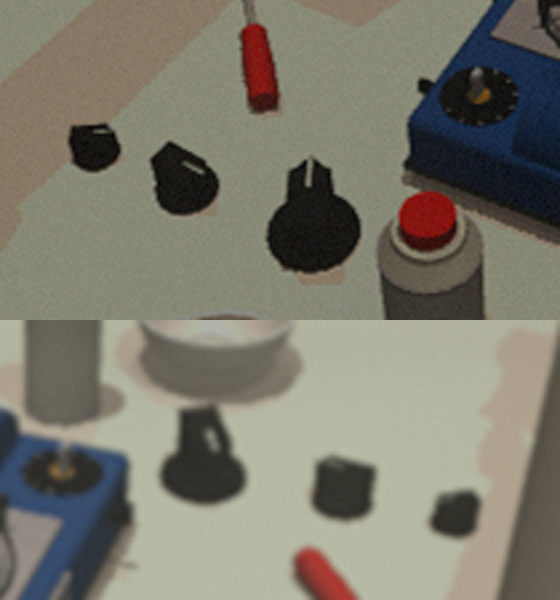

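View pics/scene1.png

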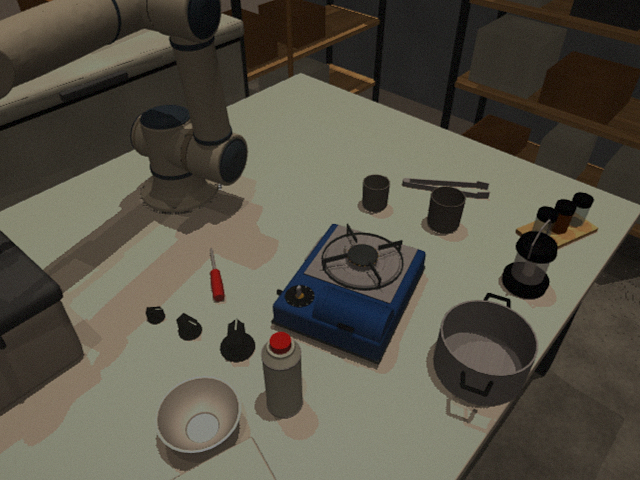

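```bash
python3 - <<'E'
from h import *
W,m=T('scene'); Wi=np.linalg.inv(W); k=560/210.
for n,p,w in (('small',(.347,-.333,.005),52),('mid',(.434,-.308,.005),66),('large',(.540,-.267,.005),92)):
    c=Wi@np.r_[p,1]; print(n,'skirt width mm (scene)',w/k*c[2]/m['fx']*1000)
W,m=T('side'); Wi=np.linalg.inv(W); k=560/160.
for n,p,w in (('small',(.347,-.333,.005),48),('mid',(.434,-.308,.005),63),('large',(.540,-.267,.005),84)):
    c=Wi@np.r_[p,1]; print(n,'(side)',w/k*c[2]/m['fx']*1000)
print(T('wrist')[1]['hand_eye'],T('wrist')[1]['fx'])
E
```

```text
small skirt width mm (scene) 42.20965459537206
mid skirt width mm (scene) 52.25727699795677
large skirt width mm (scene) 70.99420091758532
small (side) 38.08499090485704
mid (side) 50.98893601832225
large (side) 69.28174597477884
[[-7.79292894e-04 -9.58315443e-01 -2.85711227e-01  7.91104255e-02]
 [ 9.99999606e-01 -8.68504721e-04  1.85533134e-04 -8.56311861e-04]
 [-4.25940817e-04 -2.85710970e-01  9.58315741e-01 -1.62109951e-01]
 [ 0.00000000e+00  0.00000000e+00  0.00000000e+00  1.00000000e+00]] 342.9015161789565
```

The three knob candidates in the scene picture are small at (155,317), about 40 mm skirt; middle at (189,330), about 51 mm; and large at (239,347), about 70 mm. The crop confirms that the middle one matches the given 50 mm skirt. I'll fly over it now.

Call:
play_rows:
  commands: [0,0,0,32.5,-18.3,7,0,0,0,0,32.5,-18.3,7,0,0,0,0,32.5,-18.3,7,0,0,0,0,32.5,-18.3,7,0,0,0,0,32.5,-18.3,7,0,0,0,0,32.5,-18.3,7,0,0,0,0,32.5,-18.3,7,0,0,0,0,32.5,-18.3,7,0,0,0,0,32.5,-18.3,7,0,0,0,0,32.5,-18.3,7,0]

```text
time: 1.6
tcp_pos: [0.4291, -0.3087, 0.1526]
ee_rot: [3.109, 0.448, -0.001]
wrist_force: [-0.8, -1.6, -0.0]
finger_gap: 0.0877
gripper_force: 0.0
```

```bash
python3 - <<'E'
from h import *
t=save('wrist','w1.png')
for n in ('knob','knob_pointer','spindle_top'): find('wrist',n,Tm=t)
s=ctrl.get_state();print(s['time'],s['tcp_pos'],s['ee_rot'],s['joint_pos'])
find('scene','cartridge')
E
```

```text
wrist spot_point knob 0.69 [ 0.4282 -0.3005  0.0017] [323, 223]
wrist spot_point knob 0.67 [ 0.537  -0.2684  0.0029] [321, 92]
wrist spot_point knob 0.61 [ 0.3447 -0.3311  0.002 ] [329, 308]
wrist spot_point knob_pointer 0.93 [ 0.4575 -0.3005  0.0275] [331, 198]
wrist spot_point knob_pointer 0.92 [ 0.359  -0.3159  0.0157] [318, 298]
wrist spot_point knob_pointer 0.57 [ 0.5123 -0.2412  0.0396] [276, 109]
1.8 [ 0.42840331 -0.31004416  0.15299233] [3.10956275e+00 4.42883861e-01 2.36515115e-04] [-6.90591011e-01 -1.04150645e-01  1.54806015e+00 -3.28318668e-04
  1.69710187e+00  5.97214039e-01]
```

View pics/w1.png

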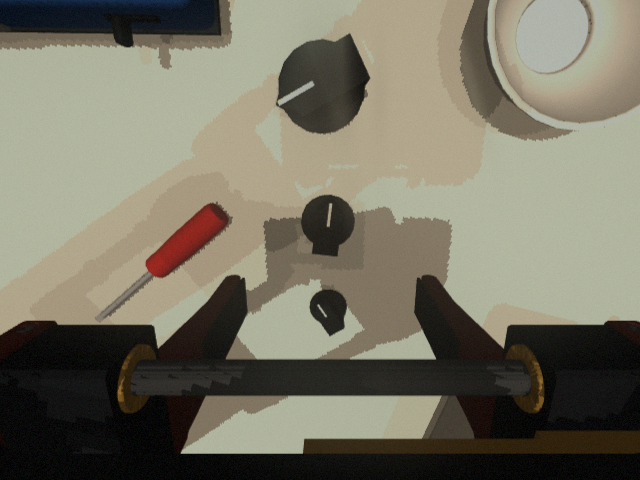

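```bash
python3 - <<'E'
from h import *
t=T('wrist'); im=cv2.imread('pics/w1.png'); g=cv2.cvtColor(im,cv2.COLOR_BGR2GRAY)
x0,y0=300,192; r=g[192:260,300:358]
# white line inside the dark blob
m=np.zeros_like(r);cv2.circle(m,(28,27),20,255,-1)
l=((r>95)&(m>0)); v,u=np.nonzero(l); P=np.array([toplane(t,a+x0,b+y0,.036)[:2] for a,b in zip(u,v)])
print(len(u),u.min()+x0,u.max()+x0,v.min()+y0,v.max()+y0,r[27].tolist())
c=P.mean(0);w,e=np.linalg.eigh(np.cov(P.T));d=e[:,1];d*=np.sign(d[0]);q=(P-c)@d
print('line mean',c,'az',np.degrees(np.arctan2(d[1],d[0])),'from',c+d*q.min(),'to',c+d*q.max())
# bottom edge of the bar & skirt outline
dk=cv2.morphologyEx((r<45).astype(np.uint8)*255,cv2.MORPH_CLOSE,np.ones((5,5)))
cs,_=cv2.findContours(dk,cv2.RETR_EXTERNAL,2);k=max(cs,key=cv2.contourArea)[:,0]+[x0,y0]
print('blob',k.min(0),k.max(0))
top=k[k[:,1]<240]; A=np.c_[2*top,np.ones(len(top))];s=np.linalg.lstsq(A,(top**2).sum(1),rcond=None)[0]
print('circle px',s[:2],np.sqrt(s[2]+s[0]**2+s[1]**2),'world',toplane(t,s[0],s[1],.007))
E
```

```text
72 327 331 203 226 [87, 61, 41, 38, 41, 39, 39, 46, 42, 38, 43, 40, 37, 40, 41, 42, 41, 39, 33, 35, 38, 36, 34, 37, 38, 38, 47, 85, 158, 157, 97, 39, 38, 32, 38, 35, 40, 39, 38, 41, 40, 42, 38, 39, 41, 40, 41, 45, 46, 48, 47, 44, 49, 50, 67, 109, 111, 109]
line mean [ 0.44431529 -0.30343995] az 9.660740047615608 from [ 0.43458275 -0.3050967 ] to [ 0.45409536 -0.30177511]
blob [300 196] [352 255]
circle px [325.73471984 221.63141133] 24.64682732488895 world [ 0.43091806 -0.30402255  0.007     ]
```

Call:
play_rows:
  commands: [0,0,0,19,-13.5,-1,0,0,0,0,19,-13.5,2,0,0,0,0,19,-13.5,2,0,0,0,0,19,-13.5,2,0,0,0,0,19,-13.5,2,0,0,0,0,19,-13.5,2,0,0,0,0,19,-13.5,2,0,0,0,0,19,-13.5,2,0,0,0,0,19,-13.5,2,0,0,0,0,19,-13.5,2,0]

```text
time: 2.85
tcp_pos: [0.5731, -0.1272, 0.1331]
ee_rot: [3.11, 0.443, 0.001]
wrist_force: [-0.1, 0.1, -0.2]
finger_gap: 0.0876
gripper_force: 0.0
```

```bash
python3 - <<'E'
from h import *
t=save('wrist','w2.png')
find('wrist','spindle_top',Tm=t); find('wrist','stove',Tm=t); find('wrist','stove','look_for',Tm=t)
im=cv2.imread('pics/w2.png'); W,m=t
p=np.linalg.inv(W)@np.r_[.581,-.127,.09,1]; u,v=pix(m,p);print(u,v)
u,v=int(np.clip(u,50,590)),int(np.clip(v,50,430))
cv2.imwrite('pics/c2.png',cv2.resize(im[v-50:v+50,u-50:u+50],(600,600),interpolation=cv2.INTER_CUBIC))
s=ctrl.get_state();print(s['time'],s['tcp_pos'],s['joint_pos'])
E
```

```text
wrist spot_point spindle_top 0.85 [ 0.5823 -0.1216  0.0954] [327, 253]
wrist spot_point stove 0.97 [ 0.6268 -0.0039  0.001 ] [204, 128]
wrist look_for stove 0.6 [ 0.6232 -0.0319  0.0793] [204, 144]
335 255
3.05 [ 0.57333539 -0.12640575  0.13281524] [-2.74931636e-01  5.67289149e-02  1.42536094e+00 -2.49337370e-05
  1.65920071e+00  1.01177169e+00]
```

View pics/c2.png

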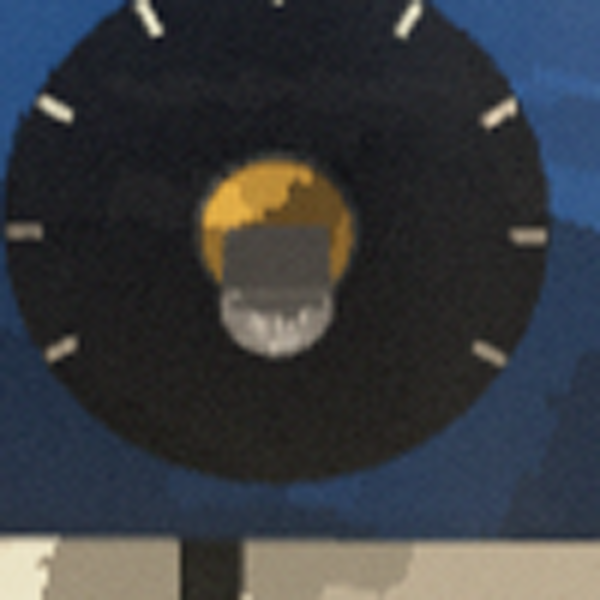

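The knob's white line runs from (330,203) to (329,226) in w1, which puts its azimuth at about 9.7°. The crop shows the bare spindle with its flat (dark rectangle) facing straight up the image, i.e. along tool +x at about 16.5°. Its rim centre is at about px (331,255), and the orange ring is around (331,243). A knob turn of about 7° is needed.

```bash
python3 - <<'E'
from h import *
t=T('wrist'); print('rim',toplane(t,331.2,255.2,.096),'ring',toplane(t,331.2,243.3,.073))
E
```

```text
rim [ 0.58233187 -0.12344199  0.096     ] ring [ 0.58282032 -0.12336808  0.073     ]
```

Call:
play_rows:
  commands: [0,0,6.5,-18.65,13.2,1,0,0,0,6.5,-18.65,13.2,1,0,0,0,6.5,-18.65,13.2,1,0,0,0,6.5,-18.65,13.2,1,0,0,0,6.5,-18.65,13.2,1,0,0,0,6.5,-18.65,13.2,5,0,0,0,6.5,-18.65,13.2,8,0,0,0,6.5,-18.65,13.2,8,0,0,0,6.5,-18.65,13.2,8,0,0,0,6.5,-18.65,13.2,8,0]

```text
time: 4.05
tcp_pos: [0.4327, -0.3056, 0.055]
ee_rot: [3.128, 0.269, 0.004]
wrist_force: [0.2, 0.4, 0.8]
finger_gap: 0.0878
gripper_force: 0.0
```

```bash
python3 - <<'E'
from h import *
t=save('wrist','w3.png')
find('wrist','knob',Tm=t);find('wrist','knob_pointer',Tm=t)
s=ctrl.get_state();print(s['time'],s['tcp_pos'],s['ee_rot'])
E
```

```text
wrist spot_point knob 0.71 [ 0.347  -0.3287 -0.002 ] [342, 369]
wrist spot_point knob 0.7 [ 0.534  -0.2664  0.0035] [295, 87]
wrist spot_point knob 0.64 [ 0.4301 -0.3007  0.0031] [324, 264]
wrist spot_point knob_pointer 0.95 [ 0.4585 -0.2992  0.0305] [328, 234]
4.2 [ 0.43260515 -0.30551431  0.05465938] [3.12782396 0.26943119 0.00361988]
```

View pics/w3.png

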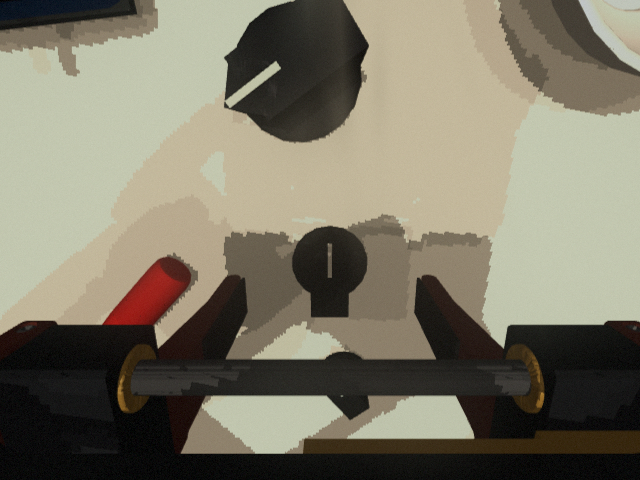

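```bash
python3 - <<'E'
from h import *
t=T('wrist');W,m=t;s=ctrl.get_state();Rt=R.from_rotvec(s['ee_rot']).as_matrix()
print(m['cx'],m['cy'])
c=lambda u,v,z:np.round(1000*(Rt.T@(toplane(t,u,v,z)-s['tcp_pos'])),1)
print('skirt',c(330,263,.007),'line ends',c(329.5,243,.036),c(329.5,278,.036))
z=s['tcp_pos'][2]; H=np.array(m['hand_eye'])
for p in ([0,0,0],[0,.044,0],[0,-.044,0],[.01,.044,0],[.01,-.044,0]): print(p,pix(m,np.linalg.inv(H)@np.r_[p,1]))
E
```

```text
330.3919169537531 239.05521829660137
skirt [ 0.2 -1.1 47.7] line ends [22.8 -1.4 18.7] [ 2.  -1.4 18.7]
[0, 0, 0] [332, 296]
[0, 0.044, 0] [417, 296]
[0, -0.044, 0] [247, 296]
[0.01, 0.044, 0] [418, 278]
[0.01, -0.044, 0] [246, 278]
```

View w3: the target knob is at (330,263) between the fingertips (246 and 416), with its white line vertical, so it is aligned. It sits 1.2 mm to the left. I'll descend and grip.

Call:
play_rows:
  commands: [0,0,0,0,-0.12,3,0,0,0,0,0,-0.12,4.4,0,0,0,0,0,-0.12,4.4,0,0,0,0,0,-0.12,4.4,1,0,0,0,0,-0.12,4.4,1,0,0,0,0,-0.12,4.4,1,0,0,0,0,-0.12,4.4,1,0,0,0,0,-0.12,4.4,1,0,0,0,0,-0.12,4.4,1,0,0,0,0,-0.12,4.4,1]
  newtons: 45

```text
time: 5.2
tcp_pos: [0.4314, -0.3039, 0.0087]
ee_rot: [-3.13, -0.269, -0.0]
wrist_force: [-0.0, -0.5, -0.7]
finger_gap: 0.0353
gripper_force: 0.0
```

Call:
play_rows:
  commands: [0,0,0,0,0,0,1,0,0,0,0,0,0,1,0,0,0,0,0,0,1,0,0,0,0,0,0,1,0,0,0,0,0,0,1,0,0,0,0,0,0,1,0,0,0,0,0,0,1,0,0,0,0,0,-2,1,0,0,0,0,0,-6,1,0,0,0,0,0,-11,1]

```text
time: 6.2
tcp_pos: [0.4301, -0.3028, 0.1172]
ee_rot: [-3.126, -0.269, 0.006]
wrist_force: [0.9, -0.2, -0.7]
finger_gap: 0.0215
gripper_force: 45.0
```

```bash
python3 - <<'E'
from h import *
t=save('wrist','w4.png'); s=ctrl.get_state();Rt=R.from_rotvec(s['ee_rot']).as_matrix()
print(s['time'],s['tcp_pos'],s['ee_rot'],s['finger_gap'],s['gripper_force'],s['wrist_force'])
az=np.arctan2(Rt[1,0],Rt[0,0]);print('az',np.degrees(az))
im=cv2.imread('pics/w4.png');cv2.imwrite('pics/c4.png',cv2.resize(im[220:340,230:430],(800,480),interpolation=cv2.INTER_CUBIC))
E
```

```text
6.25 [ 0.43351573 -0.30546132  0.12913236] [3.12264621 0.26833636 0.01250227] 0.02185645710866353 44.99990992248058 [ 1.23305534 -1.16173081  4.9605    ]
az 9.824682410512978
```

View pics/c4.png

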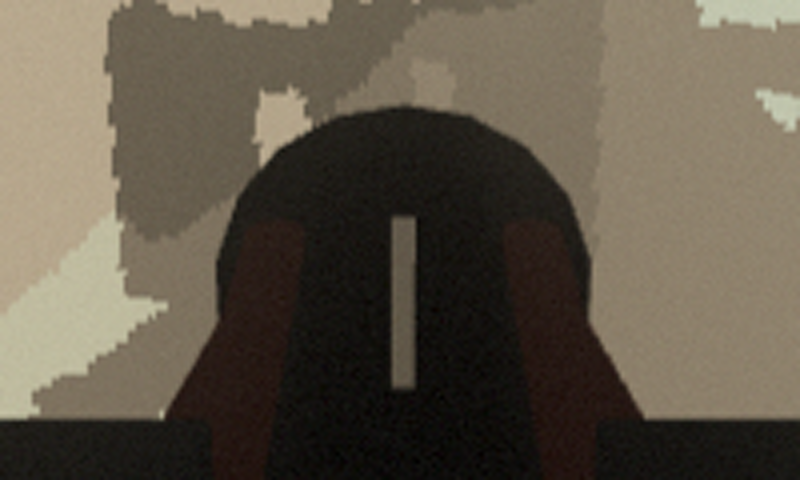

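```bash
python3 - <<'E'
from h import *
m=ctrl.camera_model('wrist');H=np.array(m['hand_eye'])
def tool(u,v,z):
    d=H[:3,:3]@np.array([(u-m['cx'])/m['fx'],(v-m['cy'])/m['fy'],1]);return np.round(1000*(H[:3,3]+d*(z-H[2,3])/d[2]),1)
print('line',tool(330.7,273.7,-.0273),tool(330.7,317,-.0273),'skirt front',tool(331,246.2,.0017),tool(331,246.2,.0087),'skirt sides',tool(284.5,288,.0017),tool(377.5,288,.0017))
s=ctrl.get_state();Rt=R.from_rotvec(s['ee_rot']).as_matrix()
for a in (0,.001): 
    th=np.radians(16.5);sp=np.array([.5824,-.1234,.098]);tc=sp-a*np.array([np.cos(th),np.sin(th),0])
    print(a,'to above',np.round(100*Rt.T@(tc+[0,0,.0087+.012]-s['tcp_pos']),2),s['tcp_pos'])
E
```

```text
line [ 23.5  -0.8 -27.3] [  3.   -0.8 -27.3] skirt front [26.4 -0.6  1.7] [24.2 -0.6  8.7] skirt sides [  3.6 -24.8   1.7] [ 3.6 23.6  1.7]
0 to above [ 17.77 -15.41   1.05] [ 0.43351573 -0.30546132  0.12913236]
0.001 to above [ 17.67 -15.4    1.05] [ 0.43351573 -0.30546132  0.12913236]
```

The knob is gripped square in the pads (line vertical at col 330.7, gap 22 mm). Next I'll carry it above the spindle, turned by about -6.7°.

Call:
play_rows:
  commands: [0,0,-6.7,17.8,-15.4,-1.2,1,0,0,-6.7,17.8,-15.4,-1.2,1,0,0,-6.7,17.8,-15.4,-1.2,1,0,0,-6.7,17.8,-15.4,-1.2,1,0,0,-6.7,17.8,-15.4,-1.2,1,0,0,-6.7,17.8,-15.4,-1.2,1,0,0,-6.7,17.8,-15.4,-1.2,1,0,0,-6.7,17.8,-15.4,-1.2,1,0,0,-6.7,17.8,-15.4,-1.2,1,0,0,-6.7,17.8,-15.4,-1.2,1]

```text
time: 7.25
tcp_pos: [0.58, -0.1229, 0.1308]
ee_rot: [3.109, 0.449, 0.0]
wrist_force: [0.1, -0.4, 0.1]
finger_gap: 0.022
gripper_force: 45.0
```

```bash
python3 - <<'E'
from h import *
s=ctrl.get_state();Rt=R.from_rotvec(s['ee_rot']).as_matrix()
print(s['time'],s['tcp_pos'],s['ee_rot'],s['wrist_force'],'az',np.degrees(np.arctan2(Rt[1,0],Rt[0,0])))
print('cm to axis, tool at z of 3 mm above spindle',100*Rt.T@(np.array([.5816,-.1244,.098+.0087+.003])-s['tcp_pos']))
save('side','s2.png'); im=cv2.imread('pics/s2.png'); save('scene','sc2.png'); i2=cv2.imread('pics/sc2.png')
f=lambda a:cv2.resize(a,(400,400),interpolation=cv2.INTER_CUBIC)
cv2.imwrite('pics/c5.png',np.hstack([f(im[150:230,308:388]),f(i2[240:320,260:340])]))
E
```

```text
7.25 [ 0.58002219 -0.12286197  0.13075704] [3.10921690e+00 4.48504818e-01 2.16004580e-04] [ 0.1005414  -0.40032942  0.11298631] az 16.41660238573894
cm to axis, tool at z of 3 mm above spindle [0.10765233 0.19167971 2.10575609]
```

View pics/c5.png

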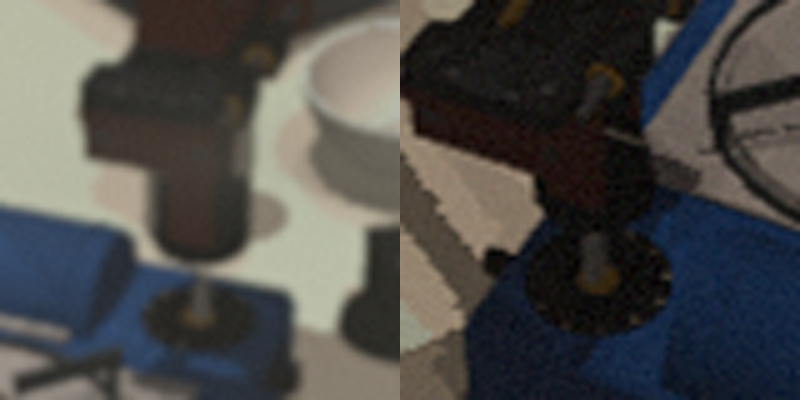

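Both views show the knob hanging just above the spindle (side px ~(348,203), scene ~(299,286)) and lined up. I'll correct 1.1/1.9 mm and start lowering gently.

Call:
play_rows:
  commands: [0,0,0,0.11,0.18,0,1,0,0,0,0.11,0.18,1,1,0,0,0,0.11,0.18,1.8,1,0,0,0,0.11,0.18,2.2,1,0,0,0,0.11,0.18,2.4,1,0,0,0,0.11,0.18,2.6,1,0,0,0,0.11,0.18,2.8,1,0,0,0,0.11,0.18,2.9,1,0,0,0,0.11,0.18,3,1,0,0,0,0.11,0.18,3,1]

```text
time: 8.35
tcp_pos: [0.5821, -0.1232, 0.1006]
ee_rot: [-3.109, -0.451, -0.0]
wrist_force: [0.9, -0.4, 0.0]
finger_gap: 0.0212
gripper_force: 45.0
```

```bash
python3 - <<'E'
from h import *
s=ctrl.get_state();print({k:np.round(s[k],4) for k in ('time','tcp_pos','wrist_force','moment','finger_gap')})
E
```

```text
{'time': np.float64(8.35), 'tcp_pos': array([ 0.5821, -0.1232,  0.1006]), 'wrist_force': array([ 0.8774, -0.3979,  0.0116]), 'moment': array([-0.0148, -0.0583,  0.0251]), 'finger_gap': np.float64(0.0212)}
```

Call:
play_rows:
  commands: [0,0,0,0,0,0.15,1,0,0,0,0,0,0.3,1,0,0,0,0,0,0.45,1,0,0,0,0,0,0.55,1,0,0,0,0,0,0.65,1,0,0,0,0,0,0.75,1,0,0,0,0,0,0.85,1,0,0,0,0,0,0.95,1,0,0,0,0,0,1,1,0,0,0,0,0,1,1]

```text
time: 9.35
tcp_pos: [0.5821, -0.1236, 0.0907]
ee_rot: [3.108, 0.451, -0.0]
wrist_force: [-1.0, -5.5, 1.5]
finger_gap: 0.0222
gripper_force: 45.0
```

```bash
python3 - <<'E'
from h import *
s=ctrl.get_state();print({k:np.round(s[k],4) for k in ('time','tcp_pos','wrist_force','moment','finger_gap')})
E
```

```text
{'time': np.float64(9.35), 'tcp_pos': array([ 0.5821, -0.1236,  0.0907]), 'wrist_force': array([-1.0369, -5.4981,  1.5468]), 'moment': array([-0.8411,  0.1598,  0.031 ]), 'finger_gap': np.float64(0.0222)}
```

Call:
play_rows:
  commands: [0,0,0,0,0.07,0,1,0,0,0,0,0.07,0.1,1,0,0,0,0,0.07,0.2,1,0,0,0,0,0.07,0.3,1,0,0,0,0,0.07,0.4,1,0,0,0,0,0.07,0.5,1,0,0,0,0,0.07,0.6,1,0,0,0,0,0.07,0.7,1,0,0,0,0,0.07,0.7,1,0,0,0,0,0.07,0.7,1]

```text
time: 10.35
tcp_pos: [0.5823, -0.1238, 0.0847]
ee_rot: [3.109, 0.451, 0.001]
wrist_force: [-5.3, -3.1, 7.1]
finger_gap: 0.0215
gripper_force: 45.0
```

```bash
python3 - <<'E'
from h import *
s=ctrl.get_state();print({k:np.round(s[k],4) for k in ('time','tcp_pos','wrist_force','moment','finger_gap')})
E
```

```text
{'time': np.float64(10.35), 'tcp_pos': array([ 0.5823, -0.1238,  0.0847]), 'wrist_force': array([-5.2665, -3.1024,  7.0669]), 'moment': array([-0.4221,  0.7897, -0.0008]), 'finger_gap': np.float64(0.0215)}
```

Call:
play_rows:
  commands: [0,0,0,-0.06,0.03,0,1,0,0,0,-0.06,0.03,0.1,1,0,0,0,-0.06,0.03,0.2,1,0,0,0,-0.06,0.03,0.3,1,0,0,0,-0.06,0.03,0.35,1,0,0,0,-0.06,0.03,0.4,1,0,0,0,-0.06,0.03,0.4,1,0,0,0,-0.06,0.03,0.4,1,0,0,0,-0.06,0.03,0.4,1,0,0,0,-0.06,0.03,0.4,1]

```text
time: 11.35
tcp_pos: [0.5825, -0.1239, 0.0832]
ee_rot: [3.108, 0.452, 0.005]
wrist_force: [-7.6, 0.3, 16.3]
finger_gap: 0.0216
gripper_force: 45.0
```

```bash
python3 - <<'E'
from h import *
s=ctrl.get_state();print({k:np.round(s[k],4) for k in ('time','tcp_pos','wrist_force','moment','finger_gap')})
E
```

```text
{'time': np.float64(11.35), 'tcp_pos': array([ 0.5825, -0.1239,  0.0832]), 'wrist_force': array([-7.6292,  0.2887, 16.3402]), 'moment': array([-5.0000e-04,  1.3062e+00, -2.5200e-02]), 'finger_gap': np.float64(0.0216)}
```

Call:
play_rows:
  commands: [0,0,0,-0.04,0,0,1,0,0,0,-0.08,0,0,1,0,0,0,-0.08,0,0.05,1,0,0,0,-0.08,0,0.1,1,0,0,0,-0.08,0,0.1,1,0,0,0,-0.08,0,0.1,1,0,0,0,-0.08,0,0.1,1,0,0,0,-0.08,0,0.1,1,0,0,0,-0.08,0,0.1,1,0,0,0,-0.08,0,0.1,1]
  newtons: 55

```text
time: 12.35
tcp_pos: [0.5825, -0.124, 0.0831]
ee_rot: [3.108, 0.452, 0.008]
wrist_force: [-5.5, 1.1, 18.3]
finger_gap: 0.0217
gripper_force: 55.0
```

```bash
python3 - <<'E'
from h import *
s=ctrl.get_state();print({k:np.round(s[k],4) for k in ('time','tcp_pos','wrist_force','moment','finger_gap')})
save('side','s3.png'); im=cv2.imread('pics/s3.png'); save('wrist','w6.png'); i2=cv2.imread('pics/w6.png')
f=lambda a:cv2.resize(a,(400,400),interpolation=cv2.INTER_CUBIC)
cv2.imwrite('pics/c6.png',np.hstack([f(im[160:240,308:388]),f(i2[210:340,265:395])]))
E
```

```text
{'time': np.float64(12.35), 'tcp_pos': array([ 0.5825, -0.124 ,  0.0831]), 'wrist_force': array([-5.5067,  1.084 , 18.3258]), 'moment': array([ 0.1268,  1.0952, -0.0339]), 'finger_gap': np.float64(0.0217)}
```

View pics/c6.png

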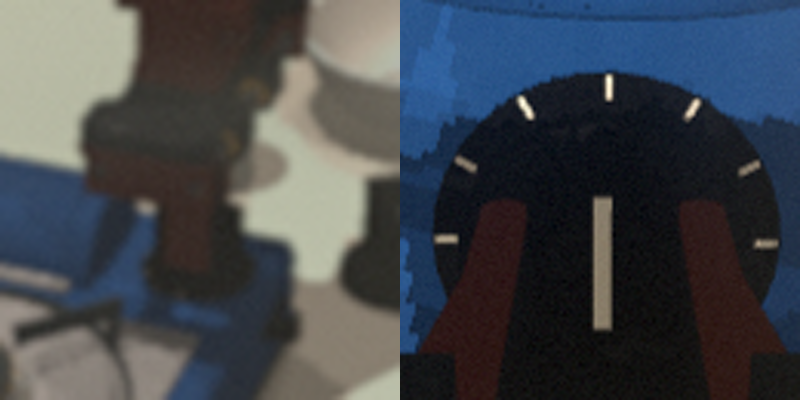

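View c6: the skirt sits right down on the dial (side px ~(348,214)). The white line is in the same place in the hand as at the grasp, so it hasn't slipped. An extra 1 mm of commanded press moved it only 0.1 mm, at 18 N, so the spindle is on its solid stop.

```bash
python3 -c "
from cell import ctrl
print(ctrl.job_done())"
```

```text
the job is handed in; nothing more can be done
None
```

The 50 mm knob is home on the spindle with the flats matched; I handed the job in at about 12.5 s, still gripping it and pressing with about 18 N against the spindle's stop.

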